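Open a push-and-turn sample canister

TASK

Open the sample transport canister that is clamped in the bench holder so that it can be packed: its safety cap comes off only if you push it down against its spring and keep it pushed while unscrewing it (anticlockwise from above) past its catches, up to the end stop, where it lifts off freely; do not drag it off over its lugs. Set the cap down, top side up, in the steel tray, without dropping it in from a height, and leave the spray, the ointment bottle and the cup where they are.

Things in the scene. Friction and masses are not known exactly. Their poses are not given: they have to be found in the camera images.
- canister: White round canister, 57 mm diameter, upright, held in an aluminium collar (82 mm diameter, 44 mm high) on a dark plate (120 x 100 x 12 mm, a clamp screw at +y reaching 64 mm from the axis). All fixed to the table. Origin on the canister's axis at table height, z up. Its shoulder is 88 mm above the table; the neck above it is 37 mm in diameter.
- mouth (a point): Centre of the canister's mouth, on its axis at the neck's rim, 120 mm above the table; z up. It is the axis about which the cap turns.
- neck_lugs (a point): On the axis, 106 mm above the table: underside of the neck's two equal outward lugs (each 120 degrees long, to 48 mm diameter), centred on the +x and -x directions of this frame (x as the canister's); the two 60 degree gaps between them are centred on +y and -y. The lugs have catches underneath.
- cap: Loose round grey plastic cap, ribbed, 60 mm diameter, 36 mm high, about 70 g; origin on its axis half-way up (18 mm below its flat top), z to its top. Starts on the canister, centre 117 mm, top 135 mm, skirt edge 99 mm above the table. About 1.5 mm side play. Let go half-way, it springs up and stays captive, so it can be regrasped; each grasp must press again (at least 4.4 mm, best about 6).
- cap_lugs (a point): On the cap's axis, 14 mm below its centre: its two inward lugs, 24 degrees wide, on the +x and -x sides (frame as the cap's; a half turn looks the same). x starts 15 to 40 degrees clockwise, from above, of the canister's x. Turning anticlockwise: catches at 12 short of and 40 degrees past parallel, free to lift off from 72, hard end stop at 108 degrees past; in all 87 to 148 degrees.
- cap_liner (a joint): Spring liner disc inside the cap, which rests on the canister's rim: how far the cap is pressed down, m. 0 = not pressed; hard stop at 0.008. The push needed is 4 N to begin, 8.4 N at 4.4 mm, 10.5 N at 6.5 mm, 12 N at 8 mm.
- tray: Shallow rectangular steel tray, fixed, 160 x 140 mm outside (x, y), 16 mm high, walls and floor 3 mm thick; origin under its centre at table height.
- spray: Bystander: pump spray bottle, 44 mm wide, 136 mm high, standing; origin at the centre of its underside.
- ointment: Bystander: small white bottle, 30 mm wide, 55 mm high, standing; origin at the centre of its underside.
- cup: Bystander: small steel cup, 66 mm diameter, 42 mm high, standing; origin at the centre of its underside.
Mind the look-alikes: they are no part of the job. What is shaped like the cap but red or yellow is not meant.

How it is judged:
By the outcome, as a careful person would: the job done as asked, in the order asked, and still so for the second after the job is handed in, with the robot touching nothing.
It also fails if it takes over 64 s, if anything falls off the work surface, if the arm or the gripper's body presses on something with over 40 N, if the wrist force passes 120 N, or if a joint passes its speed limit or range.

ROBOT

A 6-joint arm with a two-finger parallel gripper is mounted at the origin on the work surface; the furniture and walls round the work are solid. World frame = base frame: x ahead of the robot, y to its left, z up, the work surface at z = 0. Lengths are in m, angles in degrees, forces in N, time in s.
With the tool pointing down it reaches from about 0.275 to 0.725 m from the base axis. Payload 5.6 kg.
Tool frame: the origin (TCP) lies at the very end of the fingers, on their centre line; the grasp point (between the pads) lies 19 mm behind it (grip_depth is the distance from the TCP to the grasp point, in m); z points along the fingers, x is the direction in which the jaws open and shut, and the axes are right-handed (so a half turn about z gives the same grasp; the last joint's range is limited). The gripper opens to 85 mm and grips with 20 to 120 N. Pads are 22 mm wide; open, the fingers measure 114 mm over their backs; the gripper's body (76 mm by 85 mm) begins 54 mm behind the grasp point. The pads swing forward as they close: fully open they stand 13 mm farther back than shut.
Start: joints at [80.993, 14.616, 6.199, 0, -81.583, -16.306], TCP at [0.235, 0.497, 0.206] pointing down, gripper open.
Joint ranges: [-168.99, 168.99], [-69.2, 112.95], [-62.41, 85.93], [-164.36, 98.24], [-168.68, -3.75], [-174.98, 174.98]. Speed limits (degrees/s): [147.25, 147.25, 180, 180, 180, 180].

INTERFACE

Orientations are given as a 3x3 rotation matrix whose columns are the frame's x, y, z axes.
In Python, from station import * gives the robot as it stands.
- The arm moves only by the tool arm_command, never from a script. Its argument "steps" is a list of rows, each an object with "grip": the closure, from -1 (fully open) to 1 (shut); "xyz": the shift along the world's x, y, z in mm, a list of three; "twist": the turn about the world's z in rad. A call has 1 to 8 rows; each row shifts and turns the commanded pose from where the row before left it; what a row does not reach is not made up. A row lasts 1/12 s, in which the tool goes at most 41.7 mm and 7.16 degrees, less where a joint would pass 70% of its speed; a pose out of reach is approached as far as the arm can. A call with a gripper value outside its range is refused whole. The fingers move at their own pace and stop on an object; "grip_force" is the grip in N (left out, the last holds). Time passes only in rows, so rows that do not move let the fingers close. It gives the time, the measured TCP pose, the force and the opening at its end, in the units of the state.
- sense(): the state, without advancing time (a new reading comes with each control period).
- read_camera(name): name is "scene" or "top"; returns the picture (384x512x3 uint8, blue, green, red); there is no depth.
- get_calibration(name): a dict with "mtx" (3x3 intrinsics, pixels), "rvec" (rotation vector, rad) and "tvec" (3), from world to camera coordinates, as OpenCV has them. Camera axes: x right, y down, z forward; pixel columns grow to the right and rows downward; lengths in m; the calibration is good to about 2 mm. A picture is of the moment at which its call begins. get_calibration takes no time and is no camera call.
- sign_off(): hands the job in, once; it reports no verdict.
Trained networks look in the newest picture that a camera, given by its name, has taken for a name from the list of things; names that differ only in an ending like _2 or _b are one class to them, and where a whole thing is asked for, a point or a joint stands for the part that bears it (a point fixed in the world has none). Each returns a list of dicts, best first, with "conf" (0 to 1); they miss things now and then, are a little off and sometimes report something else, mostly with a low value. They report only what shows in the picture. A call takes as long as a camera call. They do not tell look-alikes from the thing itself.
- find_in(camera, name): "rect" ([centre column, centre row, width, height] in pixels, round what is visible of it).
- silhouettes(camera, name): "region" (384x512 bool, what is visible of it) and "rect" ([centre column, centre row, width, height] in pixels, round what is visible of it).
The state is a dict: "time_s": time; "joints": joint angles; "qd": joint speeds; "joint_efforts": joint torques, N m; "position": TCP position; "ee_rot": TCP orientation; "wrist_force": force on the tool from outside, world axes, zero at the start; "ft_torque": the same for the moment, N m; "grip_width": finger opening in m.
Only numpy, scipy, OpenCV 4.12 (cv2) and the standard library are available. Lean on these libraries where they do the work, as an engineer would, in place of code of your own. Each camera call takes 0.05 s, during which the arm holds its last target. There are 200 camera calls.

## Working session

There is one attempt and no reset: what is moved stays moved. The work goes in short steps, Python scripts to look and compute and a tool call to move; the robot and the scene stay as the last step left them, time stands still between calls to the robot, and variables do not carry over. Pictures are saved under pics/ and viewed, about 8 in all and at most 12, crops included, and the job is handed in when it is done.

Besides the shell and the picture viewer there is one more tool, called after "Call:" as name([rows], argument=value, ...), one row to a line, values as JSON. arm_command: Moves the arm, as the interface text tells. Its arguments: {"type":"object","properties":{"steps":{"type":"array"},"grip_force":{"type":"number"}},"required":["steps"]}

```bash
mkdir -p pics; cat > h.py <<'E'
from station import *
import numpy as np, cv2
def ray(cam,uv,z):
    c=get_calibration(cam);R,_=cv2.Rodrigues(np.array(c["rvec"],float));t=np.array(c["tvec"],float).ravel()
    p=cv2.undistortPoints(np.array([[uv]],float),np.array(c["mtx"],float),None).ravel()
    d=R.T@np.array([p[0],p[1],1]);o=-R.T@t
    return o+d*(z-o[2])/d[2]
def proj(cam,P):
    c=get_calibration(cam)
    return cv2.projectPoints(np.array(P,float).reshape(-1,3),np.array(c["rvec"],float),np.array(c["tvec"],float),np.array(c["mtx"],float),None)[0].reshape(-1,2)
E
python3 - <<'E'
from h import *
for c in("scene","top"):
    im=read_camera(c);cv2.imwrite(f"pics/{c}0.png",im)
    for n,z in(("canister",.06),("cap",.135),("tray",.016),("spray",.136),("ointment",.055),("cup",.042)):
        for d in find_in(c,n)[:4]:
            print(c,n,round(d["conf"],2),np.round(d["rect"],1),np.round(ray(c,d["rect"][:2],z),3))
s=sense();print(s["time_s"],s["position"],s["ee_rot"],s["grip_width"],s["wrist_force"])
E
```

```text
scene canister 0.69 [259.9 213.9  26.1  21.8] [ 0.456 -0.031  0.06 ]
scene canister 0.57 [213.3 200.2  38.5  36.5] [0.447 0.122 0.06 ]
scene canister 0.19 [214.6 175.   19.8  23.6] [0.564 0.188 0.06 ]
scene cap 0.85 [188.  227.2  23.2  24. ] [0.235 0.068 0.135]
scene cap 0.83 [214.6 174.3  18.5  21.5] [0.475 0.132 0.135]
scene cap 0.81 [167.8 183.6  17.7  20.5] [0.369 0.226 0.135]
scene tray 0.66 [320.3 231.8  66.8  50.1] [ 0.515 -0.201  0.016]
scene spray 0.72 [142.9 165.7  14.1  40.4] [0.409 0.346 0.136]
scene ointment 0.76 [384.5 261.1  11.8  19.8] [ 0.442 -0.404  0.055]
scene cup 0.77 [260.1 213.4  24.3  20.9] [ 0.478 -0.021  0.042]
top canister 0.65 [219.9 181.8  30.2  32.3] [0.487 0.135 0.06 ]
top cap 0.64 [173.  184.2  11.6  16. ] [0.459 0.307 0.135]
top cap 0.49 [215.2 179.   13.6  17.6] [0.481 0.147 0.135]
top cap 0.44 [215.3 218.6  15.2  15. ] [0.329 0.143 0.135]
top tray 0.88 [301.1 172.9  44.5  42.1] [ 0.536 -0.19   0.016]
top spray 0.72 [150.6 185.8  17.9  14.5] [0.452 0.391 0.136]
top ointment 0.63 [355.2 187.8   9.9   8.3] [ 0.467 -0.399  0.055]
top cup 0.46 [256.7 182.8  15.4  15.8] [ 0.488 -0.01   0.042]
top cup 0.27 [219.4 181.4  36.1  31.7] [0.492 0.139 0.042]
0.7 [0.23514176 0.4971908  0.20628012] [[-4.27595368e-01 -9.03970243e-01 -2.12691246e-05]
 [-9.03970243e-01  4.27595369e-01 -8.04774296e-06]
 [ 1.63694993e-05  1.57854781e-05 -1.00000000e+00]] 0.08562846117552607 [ 0.28372685  0.17971564 -0.97171695]
```

View pics/scene0.png

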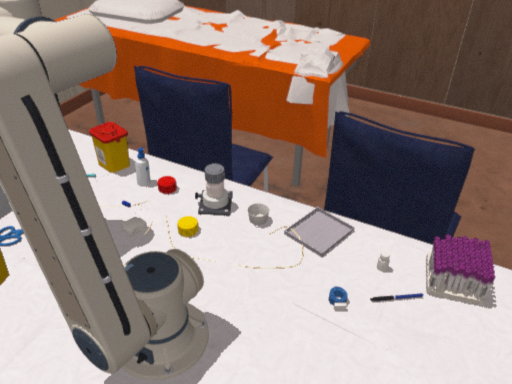

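View pics/top0.png

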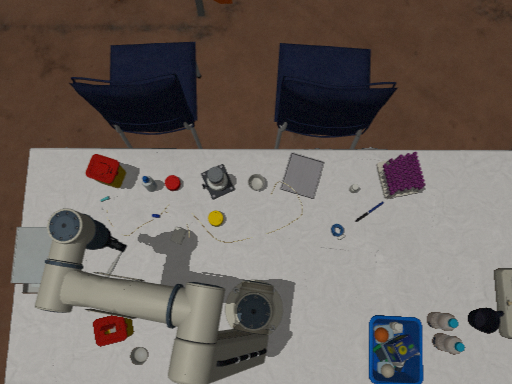

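The grey cap on the canister is at scene (214,174) and top (215,179). The red one at top (172,183) and the yellow at (216,218) lie loose on the table, so they are look-alikes. I'll confirm this in a crop and refine the position with silhouettes.

```bash
python3 - <<'E'
from h import *
from scipy.optimize import least_squares
a=read_camera("scene");b=read_camera("top")
A=cv2.resize(a[150:230,170:250],None,fx=5,fy=5,interpolation=cv2.INTER_CUBIC);B=cv2.resize(b[145:225,180:260],None,fx=5,fy=5,interpolation=cv2.INTER_CUBIC)
cv2.imwrite("pics/crop1.png",np.hstack([A,B]))
# cap silhouettes vs. projected cylinder
def hull(cam,x,y,r,z0,z1):
    t=np.linspace(0,2*np.pi,60);P=[[x+r*np.cos(k),y+r*np.sin(k),z] for z in(z0,z1) for k in t]
    return proj(cam,P)
for n,r,z0,z1,uvs in(("cap",.03,.099,.135,((214.6,174.3),(215.2,179))),("tray",0,0,0,((320,232),(301,173))),("spray",.022,0,.136,((143,166),(150,186))),("cup",.033,0,.042,((260,213),(257,183)))):
    rc={}
    for cam,uv in zip(("scene","top"),uvs):
        L=[d for d in silhouettes(cam,n) if np.hypot(d["rect"][0]-uv[0],d["rect"][1]-uv[1])<8]
        if not L: print(n,cam,"none");continue
        ys,xs=np.nonzero(L[0]["region"]);rc[cam]=np.array([xs.min(),xs.max()+1,ys.min(),ys.max()+1])-.5
        print(n,cam,rc[cam])
        if n=="tray":
            bx=cv2.boxPoints(cv2.minAreaRect(np.c_[xs,ys].astype(np.float32)))
            ap=cv2.approxPolyDP(cv2.convexHull(np.c_[xs,ys].astype(np.int32)),5,True).reshape(-1,2)
            print(np.round([ray(cam,p,.016)[:2] for p in ap],3).tolist(), np.round(np.mean([ray(cam,p,.016) for p in bx],0),3))
    if r:
        def f(q,cs=rc):
            o=[]
            for cam in cs:
                h=hull(cam,q[0],q[1],r,z0,z1);o+=list(np.array([h[:,0].min(),h[:,0].max(),h[:,1].min(),h[:,1].max()])-rc[cam])
            return o
        for cs in [[c] for c in rc]+[list(rc)]:
            s=least_squares(f,[.48,.1],kwargs={"cs":cs});print(n,cs,np.round(s.x,4),np.round(s.fun,1))
E
```

```text
cap scene none
cap top none
cap [] [0.48 0.1 ] []
tray scene [282.5 354.5 206.5 256.5]
[[0.583, -0.282], [0.422, -0.242], [0.458, -0.107], [0.619, -0.147]] [ 0.522 -0.191  0.016]
tray top [280.5 323.5 151.5 197.5]
[[0.582, -0.28], [0.437, -0.236], [0.473, -0.108], [0.624, -0.154]] [ 0.528 -0.193  0.016]
spray scene [134.5 149.5 147.5 186.5]
spray top [142.5 156.5 176.5 191.5]
spray ['scene'] [0.4794 0.4127] [-1.8  1.9 -1.6  1.4]
spray ['top'] [0.4726 0.4093] [-2.3  2.4 -1.6  1.7]
spray ['scene', 'top'] [0.4751 0.4099] [-1.9  1.8 -0.8  2.3 -2.4  2.3 -2.3  1.1]
cup scene [246.5 268.5 201.5 225.5]
cup top [247.5 264.5 173.5 189.5]
cup ['scene'] [ 0.4976 -0.0026] [ 0.  -0.  -0.2  0.1]
cup ['top'] [ 0.4973 -0.0073] [ 0.2 -0.2 -1.1  1.1]
cup ['scene', 'top'] [ 0.497  -0.0045] [ 0.5  0.5  0.1  0.5 -0.5 -0.9 -1.   1.2]
```

View pics/crop1.png

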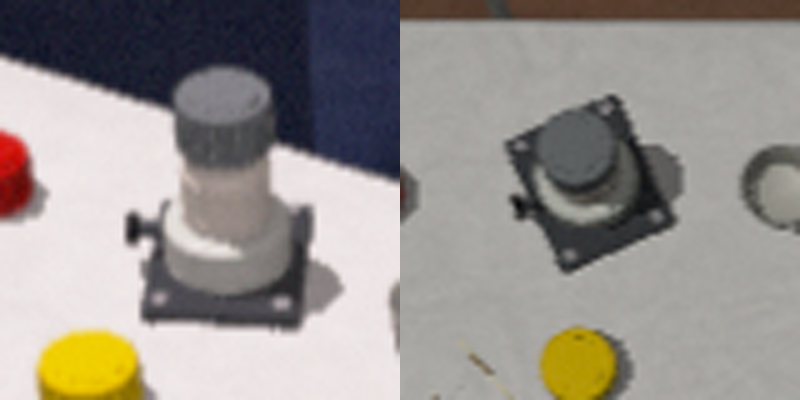

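The crop confirms it: the grey cap sits on the white canister in the collar at top (215,174), while the yellow and red ones lie on the table. From its plate edges the canister's yaw is about +25°. Next I fit the cap's position.

```bash
python3 - <<'E'
from h import *
from scipy.optimize import least_squares
m={"scene":np.array([204.6,224.8,163.2,184]),"top":np.array([207.4,223.6,166.4,183.4])}
t=np.linspace(0,2*np.pi,90)
def f(q,cs):
    o=[]
    for c in cs:
        h=proj(c,[[q[0]+.03*np.cos(k),q[1]+.03*np.sin(k),z] for z in(.099,.135) for k in t])
        o+=list(np.r_[h.min(0)[0],h.max(0)[0],h.min(0)[1],h.max(0)[1]]+.0-m[c])
    return o
for cs in (["scene"],["top"],["scene","top"]):
    s=least_squares(f,[.48,.14],args=(cs,));print(cs,np.round(s.x,4),np.round(s.fun,1))
E
```

```text
['scene'] [0.5011 0.1476] [ 0.1 -0.1 -0.   0. ]
['top'] [0.5008 0.1479] [-0.1  0.1 -0.2  0.2]
['scene', 'top'] [0.5009 0.1477] [ 0.  -0.1 -0.   0.  -0.1  0.2 -0.2  0.1]
```

Call:
arm_command([
  {"grip": -1,"xyz": [17,-22,0],"twist": -0.12},
  {"grip": -1,"xyz": [17,-22,0],"twist": -0.12},
  {"grip": -1,"xyz": [17,-22,0],"twist": -0.12},
  {"grip": -1,"xyz": [17,-22,0],"twist": -0.12},
  {"grip": -1,"xyz": [17,-22,0],"twist": -0.12},
  {"grip": -1,"xyz": [17,-22,0],"twist": -0.12},
  {"grip": -1,"xyz": [17,-22,0],"twist": -0.12},
  {"grip": -1,"xyz": [17,-22,0],"twist": -0.12},
])

```text
time_s: 1.87
position: [0.3717, 0.3201, 0.2065]
ee_rot: [[-0.987, -0.163, 0.0], [-0.163, 0.987, 0.0], [-0.0, 0.0, -1.0]]
wrist_force: [-0.1, -0.0, 0.0]
grip_width: 0.0858
```

Call:
arm_command([
  {"grip": -1,"xyz": [17,-22,0],"twist": -0.12},
  {"grip": -1,"xyz": [17,-22,0],"twist": -0.12},
  {"grip": -1,"xyz": [17,-22,0],"twist": -0.12},
  {"grip": -1,"xyz": [17,-22,0],"twist": -0.12},
  {"grip": -1,"xyz": [17,-22,0],"twist": -0.12},
  {"grip": -1,"xyz": [17,-22,0],"twist": -0.12},
  {"grip": -1,"xyz": [17,-22,0],"twist": -0.12},
  {"grip": -1,"xyz": [0,0,0],"twist": 0},
])

```text
time_s: 2.53
position: [0.4921, 0.164, 0.2061]
ee_rot: [[-0.777, 0.629, 0.0], [0.629, 0.777, -0.001], [-0.001, -0.001, -1.0]]
wrist_force: [0.7, -0.2, 0.0]
grip_width: 0.0855
```

Call:
arm_command([
  {"grip": -1,"xyz": [4.5,-8,0],"twist": 0},
  {"grip": -1,"xyz": [4.5,-8,0],"twist": 0},
  {"grip": -1,"xyz": [0,0,-20],"twist": 0},
  {"grip": -1,"xyz": [0,0,-25],"twist": 0},
  {"grip": -1,"xyz": [0,0,-12],"twist": 0},
  {"grip": -1,"xyz": [0,0,0],"twist": 0},
  {"grip": -1,"xyz": [0,0,0],"twist": 0},
])

```text
time_s: 3.12
position: [0.499, 0.1511, 0.1494]
ee_rot: [[-0.784, 0.621, -0.0], [0.621, 0.784, -0.001], [-0.0, -0.001, -1.0]]
wrist_force: [0.9, -0.6, 1.9]
grip_width: 0.0856
```

```bash
python3 - <<'E'
from h import *
s=sense();print(s["time_s"],s["position"],s["joints"],s["wrist_force"],s["ft_torque"])
a=read_camera("scene");b=read_camera("top")
A=cv2.resize(a[130:230,160:260],None,fx=4,fy=4,interpolation=cv2.INTER_CUBIC);B=cv2.resize(b[125:225,170:270],None,fx=4,fy=4,interpolation=cv2.INTER_CUBIC)
cv2.imwrite("pics/crop2.png",np.hstack([A,B]))
E
```

```text
3.1167 [0.49903858 0.15107508 0.14940741] [ 3.40904406e+01  1.28343304e+01 -4.50684719e+00  3.07172884e-02
 -7.27051720e+01 -7.24648973e+01] [ 0.87906748 -0.61357279  1.90662074] [ 0.07265427 -0.0332941  -0.00898897]
```

View pics/crop2.png

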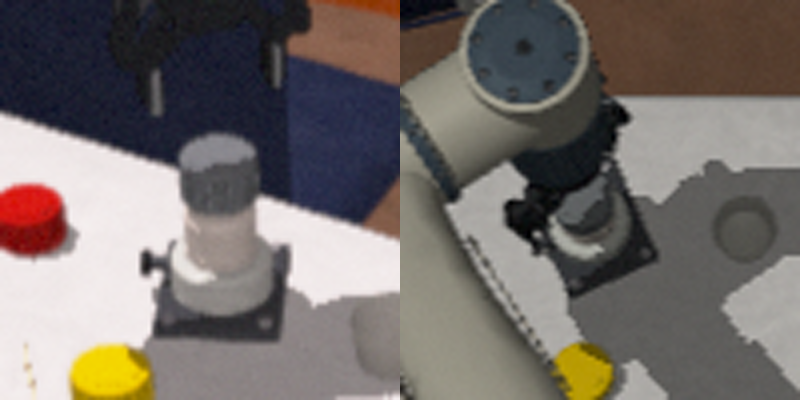

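The view is well centred: the pad tips straddle the cap axis in the scene crop. I'll correct by a few mm, descend and close.

Call:
arm_command([
  {"grip": -1,"xyz": [1.9,-3.3,0],"twist": 0},
  {"grip": -1,"xyz": [0,0,-15],"twist": 0},
  {"grip": -1,"xyz": [0,0,-15],"twist": 0},
  {"grip": -1,"xyz": [0,0,-15],"twist": 0},
  {"grip": -1,"xyz": [0,0,-10],"twist": 0},
  {"grip": -1,"xyz": [0,0,0],"twist": 0},
  {"grip": -1,"xyz": [0,0,0],"twist": 0},
])

```text
time_s: 3.8
position: [0.5014, 0.1478, 0.0947]
ee_rot: [[-0.783, 0.622, 0.0], [0.622, 0.783, -0.0], [-0.0, -0.0, -1.0]]
wrist_force: [0.6, 0.2, -0.8]
grip_width: 0.0855
```

Call:
arm_command([
  {"grip": 0,"xyz": [0,0,0],"twist": 0},
  {"grip": 0.2,"xyz": [0,0,0],"twist": 0},
  {"grip": 1,"xyz": [0,0,0],"twist": 0},
  {"grip": 1,"xyz": [0,0,0],"twist": 0},
  {"grip": 1,"xyz": [0,0,0],"twist": 0},
  {"grip": 1,"xyz": [0,0,0],"twist": 0},
], grip_force=70)

```text
time_s: 4.3
position: [0.5016, 0.1483, 0.0952]
ee_rot: [[-0.783, 0.622, 0.002], [0.622, 0.783, 0.001], [-0.001, 0.002, -1.0]]
wrist_force: [-0.8, 0.8, 4.7]
grip_width: 0.0568
```

Call:
arm_command([
  {"grip": 1,"xyz": [0,0,0],"twist": 0},
  {"grip": 1,"xyz": [0,0,0],"twist": 0},
  {"grip": 1,"xyz": [0,0,-2],"twist": 0},
  {"grip": 1,"xyz": [0,0,-2],"twist": 0},
  {"grip": 1,"xyz": [0,0,-2],"twist": 0},
  {"grip": 1,"xyz": [0,0,0],"twist": 0},
  {"grip": 1,"xyz": [0,0,0],"twist": 0},
])

```text
time_s: 4.88
position: [0.5017, 0.1483, 0.0896]
ee_rot: [[-0.783, 0.621, 0.002], [0.621, 0.783, 0.001], [-0.001, 0.002, -1.0]]
wrist_force: [-3.4, 1.3, 8.1]
grip_width: 0.0573
```

```bash
python3 - <<'E'
from h import *
s=sense();print(s["time_s"],s["position"],s["joints"],s["wrist_force"],s["ft_torque"],s["grip_width"])
a=read_camera("scene")
cv2.imwrite("pics/crop3.png",cv2.resize(a[140:220,170:250],None,fx=7,fy=7,interpolation=cv2.INTER_CUBIC))
E
```

```text
4.8833 [0.50167189 0.14829104 0.08962532] [ 3.36523367e+01  1.53375518e+01 -1.03441887e+01  2.67685119e-02
 -6.41985104e+01 -7.20819406e+01] [-3.35206089  1.33848327  8.11941208] [ 0.33155157  1.1069338  -0.02367637] 0.057266543973176036
```

View pics/crop3.png

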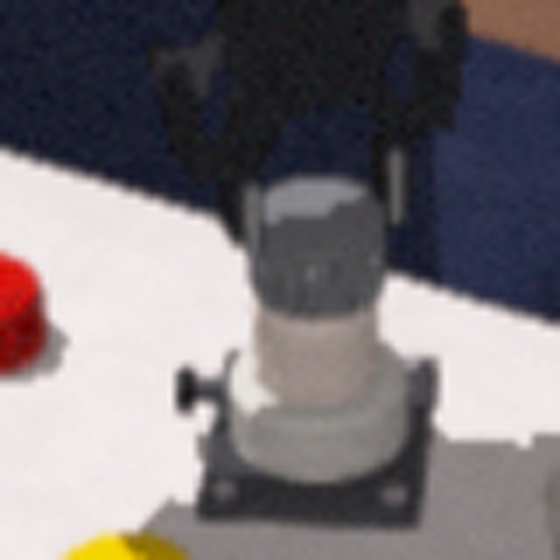

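Call:
arm_command([
  {"grip": 1,"xyz": [0,0,-1],"twist": 0},
  {"grip": 1,"xyz": [0,0,-1],"twist": 0},
  {"grip": 1,"xyz": [0,0,0],"twist": 0},
  {"grip": 1,"xyz": [0,0,0],"twist": 0},
], grip_force=90)

```text
time_s: 5.27
position: [0.5018, 0.1483, 0.0883]
ee_rot: [[-0.784, 0.621, 0.003], [0.621, 0.784, 0.001], [-0.001, 0.002, -1.0]]
wrist_force: [-5.8, 1.9, 13.1]
grip_width: 0.0568
```

Call:
arm_command([
  {"grip": 1,"xyz": [-0.8,0.2,0.7],"twist": 0},
  {"grip": 1,"xyz": [0,0,0],"twist": 0.04},
  {"grip": 1,"xyz": [0,0,0],"twist": 0.08},
  {"grip": 1,"xyz": [0,0,0],"twist": 0.08},
  {"grip": 1,"xyz": [0,0,0],"twist": 0.08},
  {"grip": 1,"xyz": [0,0,0],"twist": 0},
])

```text
time_s: 5.77
position: [0.5022, 0.1485, 0.0893]
ee_rot: [[-0.926, 0.376, 0.005], [0.376, 0.926, 0.001], [-0.004, 0.003, -1.0]]
wrist_force: [-1.3, -0.0, 11.3]
grip_width: 0.0565
```

```bash
cat > s.py <<'E'
from h import *
s=sense();r=s["ee_rot"];print(round(s["time_s"],2),np.round(s["position"],4),"yaw",np.degrees(np.arctan2(r[1][0],r[0][0])).round(1),"j",np.round(s["joints"],1),"F",np.round(s["wrist_force"],1),"T",np.round(s["ft_torque"],2),round(s["grip_width"],4))
E
python3 s.py
```

```text
5.77 [0.5022 0.1485 0.0893] yaw 157.9 j [ 33.7  15.3 -10.5   0.1 -63.9 -55.9] F [-1.3 -0.  11.3] T [-0.04  0.29  0.04] 0.0565
```

Call:
arm_command([
  {"grip": 1,"xyz": [0,0,0],"twist": 0.08},
  {"grip": 1,"xyz": [0,0,0],"twist": 0.08},
  {"grip": 1,"xyz": [0,0,0],"twist": 0.08},
  {"grip": 1,"xyz": [0,0,0],"twist": 0.08},
  {"grip": 1,"xyz": [0,0,0],"twist": 0.08},
  {"grip": 1,"xyz": [0,0,0],"twist": 0.08},
  {"grip": 1,"xyz": [0,0,0],"twist": 0.08},
])

```text
time_s: 6.35
position: [0.5026, 0.1487, 0.0894]
ee_rot: [[-0.985, -0.173, 0.006], [-0.173, 0.985, 0.001], [-0.006, 0.0, -1.0]]
wrist_force: [0.2, -0.5, 10.3]
grip_width: 0.0568
```

```bash
python3 s.py
```

```text
6.35 [0.5026 0.1487 0.0894] yaw -170.0 j [ 33.7  15.3 -10.5   0.1 -63.9 -23.8] F [ 0.2 -0.5 10.3] T [ 0.07  0.09 -0.06] 0.0568
```

Call:
arm_command([
  {"grip": 1,"xyz": [0,0,0],"twist": 0.08},
  {"grip": 1,"xyz": [0,0,0],"twist": 0.08},
  {"grip": 1,"xyz": [0,0,0],"twist": 0.08},
  {"grip": 1,"xyz": [0,0,0],"twist": 0.08},
])

```text
time_s: 6.68
position: [0.5026, 0.1487, 0.0894]
ee_rot: [[-0.881, -0.474, 0.006], [-0.474, 0.881, 0.001], [-0.006, -0.002, -1.0]]
wrist_force: [-0.2, 0.6, 10.8]
grip_width: 0.0568
```

```bash
python3 s.py
```

```text
6.68 [0.5026 0.1487 0.0894] yaw -151.7 j [ 33.7  15.3 -10.5   0.1 -63.9  -5.5] F [-0.2  0.6 10.8] T [ 0.06  0.06 -0.08] 0.0568
```

Call:
arm_command([
  {"grip": 1,"xyz": [0,0,0],"twist": 0.08},
  {"grip": 1,"xyz": [0,0,0],"twist": 0.08},
  {"grip": 1,"xyz": [0,0,0],"twist": 0.08},
  {"grip": 1,"xyz": [0,0,0],"twist": 0.08},
])

```text
time_s: 7.02
position: [0.5027, 0.1488, 0.0895]
ee_rot: [[-0.687, -0.727, 0.006], [-0.727, 0.687, 0.002], [-0.005, -0.003, -1.0]]
wrist_force: [0.1, 0.0, 9.7]
grip_width: 0.0566
```

```bash
python3 s.py
```

```text
7.02 [0.5027 0.1488 0.0895] yaw -133.4 j [ 33.7  15.3 -10.5   0.1 -63.9  12.9] F [0.1 0.  9.7] T [ 0.26  0.02 -0.09] 0.0566
```

Call:
arm_command([
  {"grip": 1,"xyz": [0,0,0],"twist": 0.06},
  {"grip": 1,"xyz": [0,0,0],"twist": 0.06},
  {"grip": 1,"xyz": [0,0,0],"twist": 0.06},
])

```text
time_s: 7.27
position: [0.5027, 0.1489, 0.0895]
ee_rot: [[-0.546, -0.838, 0.006], [-0.838, 0.546, 0.002], [-0.005, -0.004, -1.0]]
wrist_force: [1.3, 1.6, 9.9]
grip_width: 0.0565
```

```bash
python3 s.py
```

```text
7.27 [0.5027 0.1489 0.0895] yaw -123.1 j [ 33.7  15.3 -10.5   0.1 -63.9  23.1] F [1.3 1.6 9.9] T [ 0.37 -0.07 -0.09] 0.0565
```

Call:
arm_command([
  {"grip": 1,"xyz": [0,0,0],"twist": 0.06},
  {"grip": 1,"xyz": [0,0,0],"twist": 0.06},
  {"grip": 1,"xyz": [0,0,0],"twist": 0.06},
  {"grip": 1,"xyz": [0,0,0],"twist": 0.06},
  {"grip": 1,"xyz": [0,0,0],"twist": 0.06},
  {"grip": 1,"xyz": [0,0,0],"twist": 0.06},
  {"grip": 1,"xyz": [0,0,0],"twist": 0.06},
])

```text
time_s: 7.85
position: [0.5027, 0.1492, 0.0895]
ee_rot: [[-0.157, -0.988, 0.006], [-0.988, 0.157, 0.002], [-0.003, -0.006, -1.0]]
wrist_force: [-0.3, 2.2, 11.4]
grip_width: 0.0566
```

```bash
python3 s.py
```

```text
7.85 [0.5027 0.1492 0.0895] yaw -99.1 j [ 33.7  15.3 -10.4   0.1 -63.9  47.2] F [-0.3  2.2 11.4] T [ 0.76  0.28 -0.09] 0.0566
```

Call:
arm_command([
  {"grip": 1,"xyz": [0,0,0],"twist": 0.05},
  {"grip": 1,"xyz": [0,0,0],"twist": 0.05},
  {"grip": 1,"xyz": [0,0,0],"twist": 0.05},
])

```text
time_s: 8.1
position: [0.5028, 0.1497, 0.0895]
ee_rot: [[-0.009, -1.0, 0.006], [-1.0, 0.009, 0.003], [-0.003, -0.006, -1.0]]
wrist_force: [0.3, 3.9, 11.0]
grip_width: 0.0571
```

```bash
python3 s.py
```

```text
8.1 [0.5028 0.1497 0.0895] yaw -90.5 j [ 33.7  15.3 -10.4   0.  -63.9  55.7] F [ 0.3  3.9 11. ] T [ 1.23 -0.17 -1.11] 0.0571
```

The turn is 128° and the torque has jumped from 0.09 to 1.1 N m, so this is the end stop. I'll back off a little and lift gently, watching the force.

Call:
arm_command([
  {"grip": 1,"xyz": [0,-0.7,0],"twist": -0.07},
  {"grip": 1,"xyz": [0,0,2],"twist": 0},
  {"grip": 1,"xyz": [0,0,2],"twist": 0},
  {"grip": 1,"xyz": [0,0,2],"twist": 0},
  {"grip": 1,"xyz": [0,0,2],"twist": 0},
  {"grip": 1,"xyz": [0,0,2],"twist": 0},
  {"grip": 1,"xyz": [0,0,0],"twist": 0},
])

```text
time_s: 8.68
position: [0.5013, 0.1489, 0.0973]
ee_rot: [[-0.082, -0.997, 0.002], [-0.997, 0.082, 0.003], [-0.003, -0.002, -1.0]]
wrist_force: [2.9, 4.6, 0.3]
grip_width: 0.0569
```

```bash
python3 s.py
```

```text
8.68 [0.5013 0.1489 0.0973] yaw -94.7 j [ 33.7  14.9  -9.7  -0.1 -65.2  51.7] F [2.9 4.6 0.3] T [ 1.89 -1.19 -0.15] 0.0569
```

Call:
arm_command([
  {"grip": 1,"xyz": [0.4,0.7,1],"twist": 0},
  {"grip": 1,"xyz": [0,0,1.5],"twist": 0},
  {"grip": 1,"xyz": [0,0,1.5],"twist": 0},
  {"grip": 1,"xyz": [0,0,0],"twist": 0},
])

```text
time_s: 9.02
position: [0.501, 0.1492, 0.1007]
ee_rot: [[-0.082, -0.997, 0.001], [-0.997, 0.082, 0.002], [-0.002, -0.0, -1.0]]
wrist_force: [2.1, 4.4, -0.8]
grip_width: 0.057
```

```bash
python3 s.py
```

```text
9.02 [0.501  0.1492 0.1007] yaw -94.7 j [ 33.7  14.8  -9.3  -0.1 -65.8  51.6] F [ 2.1  4.4 -0.8] T [ 1.94 -0.83 -0.11] 0.057
```

Call:
arm_command([
  {"grip": 1,"xyz": [0.4,0.7,2],"twist": 0},
  {"grip": 1,"xyz": [0,0,3],"twist": 0},
  {"grip": 1,"xyz": [0,0,3],"twist": 0},
  {"grip": 1,"xyz": [0,0,3],"twist": 0},
])

```text
time_s: 9.35
position: [0.5001, 0.1477, 0.1118]
ee_rot: [[-0.082, -0.997, -0.002], [-0.997, 0.082, -0.002], [0.002, 0.002, -1.0]]
wrist_force: [-0.4, -1.0, 0.1]
grip_width: 0.0567
```

```bash
python3 s.py
```

```text
9.35 [0.5001 0.1477 0.1118] yaw -94.7 j [ 33.7  14.4  -8.2   0.  -67.6  51.6] F [-0.4 -1.   0.1] T [-0.01 -0.01 -0.04] 0.0567
```

Call:
arm_command([
  {"grip": 1,"xyz": [0,0,4],"twist": 0},
  {"grip": 1,"xyz": [0,0,5],"twist": 0},
  {"grip": 1,"xyz": [0,0,10],"twist": 0},
  {"grip": 1,"xyz": [0,0,15],"twist": 0},
  {"grip": 1,"xyz": [0,0,20],"twist": 0},
  {"grip": 1,"xyz": [0,0,20],"twist": 0},
  {"grip": 1,"xyz": [0,0,0],"twist": 0},
])

```text
time_s: 9.93
position: [0.5033, 0.1491, 0.1913]
ee_rot: [[-0.081, -0.997, 0.008], [-0.997, 0.081, 0.002], [-0.003, -0.008, -1.0]]
wrist_force: [0.4, 0.5, -0.3]
grip_width: 0.0569
```

```bash
python3 s.py; python3 - <<'E'
from h import *
a=read_camera("scene");cv2.imwrite("pics/crop4.png",cv2.resize(a[110:230,150:250],None,fx=5,fy=5,interpolation=cv2.INTER_CUBIC))
E
```

```text
9.93 [0.5033 0.1491 0.1913] yaw -94.7 j [ 33.7  11.7   0.2   0.1 -78.   51.6] F [ 0.4  0.5 -0.3] T [ 0.03 -0.08 -0.03] 0.0569
```

View pics/crop4.png

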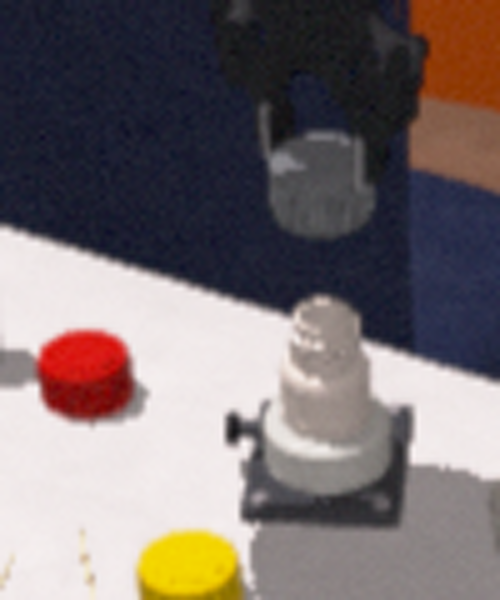

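The cap is off and hangs upright in the jaws, with the bare neck and its lugs showing at crop (322,330). Next I carry it to the tray centre, about (0.525, -0.192).

Call:
arm_command([
  {"grip": 1,"xyz": [2,-15,0],"twist": 0},
  {"grip": 1,"xyz": [2,-25,0],"twist": 0},
  {"grip": 1,"xyz": [2,-25,0],"twist": 0},
  {"grip": 1,"xyz": [2,-25,0],"twist": 0},
  {"grip": 1,"xyz": [2,-25,0],"twist": 0},
  {"grip": 1,"xyz": [2,-25,0],"twist": 0},
  {"grip": 1,"xyz": [2,-25,0],"twist": 0},
  {"grip": 1,"xyz": [2,-25,0],"twist": 0},
])

```text
time_s: 10.65
position: [0.5164, -0.0425, 0.1858]
ee_rot: [[-0.082, -0.997, -0.001], [-0.997, 0.082, -0.0], [0.0, 0.001, -1.0]]
wrist_force: [0.7, 0.6, -0.6]
grip_width: 0.0567
```

Call:
arm_command([
  {"grip": 1,"xyz": [1,-25,0],"twist": 0},
  {"grip": 1,"xyz": [1,-25,0],"twist": 0},
  {"grip": 1,"xyz": [1,-25,0],"twist": 0},
  {"grip": 1,"xyz": [1,-25,0],"twist": 0},
  {"grip": 1,"xyz": [1,-25,0],"twist": 0},
  {"grip": 1,"xyz": [1,-25,0],"twist": 0},
  {"grip": 1,"xyz": [0,0,0],"twist": 0},
  {"grip": 1,"xyz": [0,0,0],"twist": 0},
])

```text
time_s: 11.32
position: [0.5223, -0.1922, 0.1853]
ee_rot: [[-0.084, -0.996, -0.002], [-0.996, 0.084, 0.0], [-0.0, 0.002, -1.0]]
wrist_force: [0.1, 0.6, -0.1]
grip_width: 0.0566
```

Call:
arm_command([
  {"grip": 1,"xyz": [0,0,-25],"twist": 0},
  {"grip": 1,"xyz": [0,0,-35],"twist": 0},
  {"grip": 1,"xyz": [0,0,-35],"twist": 0},
  {"grip": 1,"xyz": [0,0,-35],"twist": 0},
  {"grip": 1,"xyz": [0,0,-20],"twist": 0},
  {"grip": 1,"xyz": [0,0,-15],"twist": 0},
  {"grip": 1,"xyz": [0,0,0],"twist": 0},
  {"grip": 1,"xyz": [0,0,0],"twist": 0},
])

```text
time_s: 11.98
position: [0.5226, -0.1906, 0.0208]
ee_rot: [[-0.081, -0.997, -0.002], [-0.997, 0.081, -0.0], [0.0, 0.002, -1.0]]
wrist_force: [0.4, 0.3, -0.6]
grip_width: 0.0565
```

```bash
python3 s.py; python3 - <<'E'
from h import *
a=read_camera("scene");cv2.imwrite("pics/crop5.png",cv2.resize(a[170:270,270:370],None,fx=5,fy=5,interpolation=cv2.INTER_CUBIC))
E
```

```text
11.98 [ 0.5226 -0.1906  0.0208] yaw -94.6 j [ -3.9  22.7 -10.8   0.  -56.7  89.3] F [ 0.4  0.3 -0.6] T [-0.02 -0.03 -0.02] 0.0565
```

View pics/crop5.png

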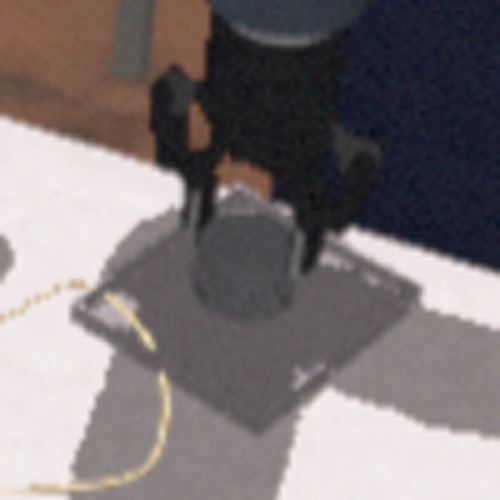

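The cap, at crop (245,265), hangs about 2 cm over the tray, near its centre. I'll lower it to contact in small steps.

Call:
arm_command([
  {"grip": 1,"xyz": [0,0,-8],"twist": 0},
  {"grip": 1,"xyz": [0,0,-6],"twist": 0},
  {"grip": 1,"xyz": [0,0,-3],"twist": 0},
  {"grip": 1,"xyz": [0,0,0],"twist": 0},
  {"grip": 1,"xyz": [0,0,0],"twist": 0},
])

```text
time_s: 12.45
position: [0.523, -0.1913, 0.004]
ee_rot: [[-0.082, -0.997, -0.0], [-0.997, 0.082, -0.0], [0.0, 0.0, -1.0]]
wrist_force: [-0.5, 0.2, -1.3]
grip_width: 0.0567
```

Call:
arm_command([
  {"grip": 1,"xyz": [0,0,-1],"twist": 0},
  {"grip": 1,"xyz": [0,0,-1],"twist": 0},
  {"grip": 1,"xyz": [0,0,0],"twist": 0},
])

```text
time_s: 12.7
position: [0.523, -0.1912, 0.002]
ee_rot: [[-0.082, -0.997, 0.0], [-0.997, 0.082, 0.0], [-0.0, -0.0, -1.0]]
wrist_force: [-0.1, 0.5, -1.0]
grip_width: 0.0562
```

Call:
arm_command([
  {"grip": 1,"xyz": [0,0,-1],"twist": 0},
  {"grip": 1,"xyz": [0,0,-1],"twist": 0},
  {"grip": 1,"xyz": [0,0,0],"twist": 0},
])

```text
time_s: 12.95
position: [0.5233, -0.1913, 0.0005]
ee_rot: [[-0.082, -0.997, 0.001], [-0.997, 0.082, -0.0], [0.0, -0.001, -1.0]]
wrist_force: [-1.5, 0.2, 3.4]
grip_width: 0.0566
```

Call:
arm_command([
  {"grip": 1,"xyz": [0,0,-0.7],"twist": 0},
  {"grip": 1,"xyz": [0,0,0],"twist": 0},
])

```text
time_s: 13.12
position: [0.5233, -0.1913, 0.0004]
ee_rot: [[-0.081, -0.997, 0.001], [-0.997, 0.081, -0.0], [0.0, -0.001, -1.0]]
wrist_force: [-2.9, 1.7, 8.2]
grip_width: 0.0563
```

Contact at 8 N. I'll open gently, then rise.

Call:
arm_command([
  {"grip": -0.5,"xyz": [0,0,0.5],"twist": 0},
  {"grip": -0.6,"xyz": [0,0,0],"twist": 0},
  {"grip": -0.7,"xyz": [0,0,0],"twist": 0},
  {"grip": -0.75,"xyz": [0,0,0],"twist": 0},
  {"grip": -0.75,"xyz": [0,0,0],"twist": 0},
  {"grip": -0.75,"xyz": [0,0,0],"twist": 0},
])

```text
time_s: 13.62
position: [0.523, -0.1912, -0.0004]
ee_rot: [[-0.082, -0.997, -0.0], [-0.997, 0.082, -0.0], [0.0, 0.0, -1.0]]
wrist_force: [0.1, 0.0, 0.0]
grip_width: 0.0746
```

```bash
python3 s.py
```

```text
13.62 [ 5.230e-01 -1.912e-01 -4.000e-04] yaw -94.7 j [ -4.   24.  -12.2   0.  -53.7  89.3] F [0.1 0.  0. ] T [-0.03 -0.   -0.  ] 0.0746
```

Call:
arm_command([
  {"grip": -0.75,"xyz": [0,0,5],"twist": 0},
  {"grip": -0.75,"xyz": [0,0,10],"twist": 0},
  {"grip": -0.75,"xyz": [0,0,20],"twist": 0},
  {"grip": -0.75,"xyz": [0,0,30],"twist": 0},
  {"grip": -0.75,"xyz": [0,0,35],"twist": 0},
  {"grip": -0.75,"xyz": [0,0,35],"twist": 0},
  {"grip": -0.75,"xyz": [0,0,35],"twist": 0},
  {"grip": -0.75,"xyz": [0,0,0],"twist": 0},
])

```text
time_s: 14.28
position: [0.5269, -0.1929, 0.1792]
ee_rot: [[-0.081, -0.997, 0.014], [-0.997, 0.081, -0.005], [0.004, -0.015, -1.0]]
wrist_force: [0.6, -0.7, 1.0]
grip_width: 0.0746
```

```bash
python3 s.py; python3 - <<'E'
from h import *
a=read_camera("scene");b=read_camera("top")
cv2.imwrite("pics/last.png",np.hstack([cv2.resize(a[130:280,120:400],None,fx=2.8,fy=2.8)]))
for c in("scene","top"):
    for n,z in(("spray",.136),("ointment",.055),("cup",.042),("cap",.039)):
        for d in find_in(c,n)[:4]: print(c,n,round(d["conf"],2),np.round(d["rect"],1),np.round(ray(c,d["rect"][:2],z),3))
E
```

```text
14.28 [ 0.5269 -0.1929  0.1792] yaw -94.6 j [ -4.   15.7   3.7   0.2 -77.1  89.3] F [ 0.6 -0.7  1. ] T [-0.04 -0.21 -0.01] 0.0746
scene ointment 0.78 [383.4 261.5  17.9  22.7] [ 0.439 -0.402  0.055]
scene ointment 0.57 [260.7 212.8  25.4  22.7] [ 0.467 -0.028  0.055]
scene cup 0.69 [260.5 214.6  24.   24.7] [ 0.474 -0.024  0.042]
scene cap 0.87 [166.9 184.8  21.7  18.5] [0.469 0.31  0.039]
scene cap 0.75 [319.1 226.3  19.1  20.2] [ 0.51  -0.197  0.039]
scene cap 0.63 [187.6 226.6  23.3  22.2] [0.327 0.138 0.039]
top spray 0.5 [149.1 187.   18.2  15.4] [0.448 0.396 0.136]
top ointment 0.47 [354.9 186.7  10.9   6.8] [ 0.472 -0.398  0.055]
top cup 0.36 [354.1 188.6   9.2  10.3] [ 0.467 -0.397  0.042]
top cap 0.76 [300.6 178.1  13.7  16.7] [ 0.509 -0.185  0.039]
top cap 0.56 [216.6 217.9  16.1  18.9] [0.346 0.146 0.039]
top cap 0.48 [175.1 183.7  14.4  13.4] [0.482 0.315 0.039]
```

View pics/last.png

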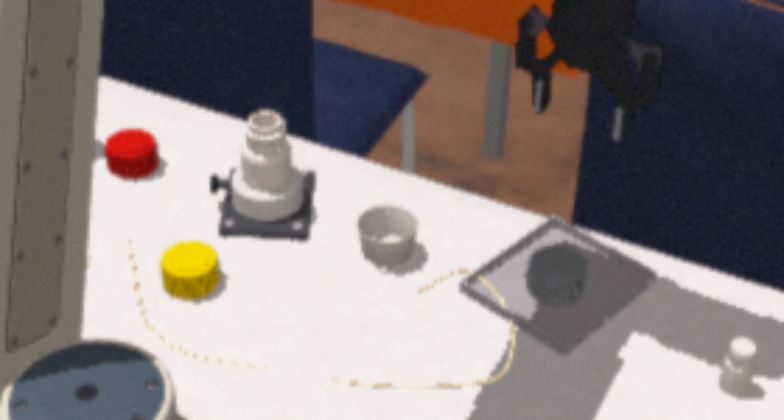

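The cap stands top up in the tray at (557,275) in the crop. The canister at (265,170) is open, the cup and ointment are unmoved, and the gripper is clear.

```bash
python3 -c "
from station import *
print(sign_off())"
```

```text
the job is handed in; nothing more can be done
None
```

The canister is open, its cap stands top side up near the middle of the steel tray, and I signed the job off at about 14.3 s of the 64 s allowed.

- **Unscrewing:** I gripped the grey cap and pressed it down with about 10–11 N, roughly 6 mm. I turned it 128° anticlockwise in one grasp, until the torque jumped from about 0.1 to 1.1 N m at the end stop. The cap then lifted with no upward drag. There was a side force of up to about 5 N from off-centre contact, which disappeared once the cap was clear of the neck.
- **Setting down:** I lowered the cap until it touched the tray floor at about 8 N and only then opened the jaws. The gripper then rose about 18 cm clear.
- **Last checks:** The final picture shows the open canister and the cap in the tray, with the cup and ointment where they were. The top camera found the spray and ointment within a few mm of their starting positions.
- **Checks that missed or disagreed:** In the last pictures the scene camera did not report the spray and gave a second, false ointment at the cup's place. The top camera reported the cup only at the ointment's place; the scene camera had the cup where it stood before. The gripper read 57 mm on the 60 mm cap throughout, which caused no trouble.

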